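Index the stone plug on the finishing turntable

TASK

Two turned stone pieces stand on the bench turntable. Push the turntable round (its three upright steel pins are there for that) until the stone plug, the stepped mushroom-shaped piece with the flat top and not the round domed cap, stands right in front of the pointer fixed to the bench beside it (a dark steel cone on a small aluminium block). Do not touch the stone pieces, leave both standing upright in their seats, and let the turntable come to rest.

Things in the scene. Friction and masses are not known exactly. Their poses are not given: they have to be found in the camera images.
- disc: Plywood turntable, 256 mm across, top at z = 44 mm, turns lightly both ways, does not coast. Origin on its axis at the underside (z = 28 mm), z up, turns with it. Steel pins, 14 mm thick, upright to z = 119 mm, at radius 108 mm, 60, 180 and 300 deg counter-clockwise from its x axis. Seats (4 mm lip, 84 mm across) at radius 68 mm, 0, 120 (plug and cap, either way) and 240 deg (empty).
- index_point (a point): Point in front of the pointer over which the plug's centre must come: 68 mm from the turntable's axis, on the line from the axis to the pointer, at z = 44 mm. The pointer is a dark steel cone on a plain aluminium block, 62 mm high, fixed to the bench outside the disc, 130 to 187 mm from the axis, its tip aimed at the axis.
- plug_center (a point): Centre (half-way up) of the stone plug: a white stepped piece, flat 66 mm head over a 54 mm foot, 46 mm high, standing loose in a seat of the disc; z up. It rides round with the disc.
- cap_center (a point): Centre (half-way up) of the stone cap: a white round domed piece, 69 mm across and 59 mm high, standing loose in another seat of the disc; z up. Not the one to bring to the pointer.
Mind the look-alikes: they are no part of the job. Leave any pink or turquoise look-alike of the part that bears cap_center alone.

How it is judged:
By the outcome, as a careful person would: the job done as asked, in the order asked, and still so for the second after the job is handed in, with the robot touching nothing.
It also fails if it takes over 38 s, if anything falls off the work surface, if the arm or the gripper's body presses on something with over 40 N, if the wrist force passes 120 N, or if a joint passes its speed limit or range.

ROBOT

A 6-joint arm with a two-finger parallel gripper is mounted at the origin on a cart in front of the work surface, level with it; the furniture and walls round the work are solid. World frame = base frame: x ahead of the robot, y to its left, z up, the work surface at z = 0. Lengths are in m, angles in rad, forces in N, time in s.
With the tool pointing down it reaches from about 0.35 to 0.775 m from the base axis. Payload 5.5 kg.
Tool frame: the origin (TCP) lies midway between the tips of the shut fingers; the grasp point (between the pads) lies 19 mm behind it; z points along the fingers, y is the direction in which the jaws open and shut (so a half turn about z gives the same grasp; the last joint's range is limited). The gripper opens to 85 mm and grips with 20 to 120 N. Pads are 22 mm wide; open, the fingers measure 114 mm over their backs; the gripper's body (76 mm by 85 mm) begins 54 mm behind the grasp point. The pads swing forward as they close: fully open they stand 13 mm farther back than shut.
Start: joints at [-1.443, 0.313, 0.046, 1.304, 0, 1.431], TCP at [0.152, -0.555, 0.231] pointing down, gripper open.
Joint ranges: [-2.76, 2.76], [-0.86, 1.69], [-1.03, 1.26], [-2.2, 2.34], [-1.47, 1.5], [-3.14, 3.14]. Speed limits (rad/s): [2.57, 2.57, 3.14, 3.14, 3.14, 3.14].

INTERFACE

Orientations are given as a unit quaternion [w, x, y, z].
In Python, from workcell import env gives the robot as it stands.
- The arm moves only by the shell command python3 -m creep 'ROWS' [OPENING] [FORCE]. ROWS is JSON, a list of rows, each a list of 6 numbers: the shift along the tool's x, y, z in m, then the turn, a rotation vector about the tool's x, y, z in degrees. A call has exactly 8 rows; each row is the pose to reach, as a shift and turn from the pose commanded when the call began, along the tool's axes at that moment; what a row does not reach only later rows make up. A row lasts 1/10 s, in which the tool goes at most 50 mm and 8.59 degrees, less where a joint would pass 70% of its speed; a pose out of reach is approached as far as the arm can. A call with a gripper value outside its range is refused whole. OPENING is the finger opening in m, from 0 to 0.0854, set as the call begins (- or left out, the last holds). The fingers move at their own pace and stop on an object; FORCE is the grip in N (left out, the last holds). Time passes only in rows, so rows that repeat a pose let the fingers close, or fill a call up. It gives the time, the measured TCP pose, the force and the opening at its end, in the units of the state.
- env.get_state(): the state, without advancing time (a new reading comes with each control period).
- env.read_camera(name): name is "scene" or "side" or "wrist"; returns (picture, depth): 384x512x3 uint8, blue, green, red; 384x512 float32, m along the optical axis (not along the pixel's ray), 0 where there is no reading.
- env.camera_params(name): a dict with "fx", "fy", "cx", "cy" (pixels), "position" and "orientation" of the camera in the world. Camera axes: x right, y up, looking along -z (the intrinsics and any distortion apply to the point x, -y, -z); pixel columns grow to the right and rows downward; lengths in m; the calibration is good to about 2 mm. A picture is of the moment at which its call begins: read the wrist's pose just before it. camera_params takes no time and is no camera call; for the wrist camera it gives the pose at the moment of the call.
- env.hand_in(): hands the job in, once; it reports no verdict.
The state is a dict: "clock": time; "joint_pos": joint angles; "qvel": joint speeds; "tau": joint torques, N m; "tcp_pos": TCP position; "orientation": TCP orientation; "wrist_force": force on the tool from outside, world axes, zero at the start; "ft_torque": the same for the moment, N m; "finger_gap": finger opening in m.
Only numpy, scipy, OpenCV 4.12 (cv2) and the standard library are available. Lean on these libraries where they do the work, as an engineer would, in place of code of your own. Each camera call takes 0.05 s, during which the arm holds its last target. There are 200 camera calls.

## Working session

There is one attempt and no reset: what is moved stays moved. The work goes in short steps, Python scripts to look and compute and a shell command to move; the robot and the scene stay as the last step left them, time stands still between calls to the robot, and variables do not carry over. Pictures are saved under pics/ and viewed, about 8 in all and at most 12, crops included, and the job is handed in when it is done.

```bash
mkdir -p pics; cat > h.py <<'E'
from workcell import env
import numpy as np, cv2
from scipy.spatial.transform import Rotation as R
def cam(n):
    p=env.camera_params(n); im,d=env.read_camera(n); return p,im,d
def rot(q): return R.from_quat([q[1],q[2],q[3],q[0]])
def ray(p,u,v):
    d=np.array([(u-p['cx'])/p['fx'],-(v-p['cy'])/p['fy'],-1.]); return np.array(p['position']),rot(p['orientation']).apply(d)
def onz(p,u,v,z):
    o,d=ray(p,u,v); return o+d*(z-o[2])/d[2]
def cloud(p,d):
    v,u=np.mgrid[:d.shape[0],:d.shape[1]]
    P=np.stack([(u-p['cx'])/p['fx']*d,-(v-p['cy'])/p['fy']*d,-d],-1)
    return (rot(p['orientation']).apply(P.reshape(-1,3))+p['position']).reshape(P.shape)
def proj(p,X):
    c=rot(p['orientation']).inv().apply(np.array(X)-p['position'])
    return p['cx']+p['fx']*c[0]/-c[2], p['cy']-p['fy']*c[1]/-c[2]
E
python3 - <<'E'
from h import *
import pickle
o=[];
for n in('scene','side'):
    p,im,d=cam(n); print(p); pickle.dump((p,im,d),open(n+'.pkl','wb')); cv2.imwrite(f'pics/{n}1.png',im)
print(env.get_state())
E
```

```text
{'fx': 376.77247305667623, 'fy': 376.77247305667623, 'cx': 257.2819706980403, 'cy': 192.24703269429298, 'position': array([ 0.32965814, -0.40324008,  0.734741  ]), 'orientation': array([ 0.91092085,  0.32716355, -0.07784781, -0.23901243])}
{'fx': 433.90488606224454, 'fy': 433.90488606224454, 'cx': 252.35952522098364, 'cy': 186.56424229475815, 'position': array([ 0.29191017, -0.66747583,  0.48053193]), 'orientation': array([ 0.8457962 ,  0.50108382, -0.09980032, -0.1535698 ])}
{'clock': 0.1, 'joint_pos': array([-1.44262280e+00,  3.13964530e-01,  4.50851799e-02,  1.30357181e+00,
        3.60614922e-07,  1.43119891e+00]), 'qvel': array([ 1.41864554e-03, -2.65510312e-03,  1.34062708e-03,  1.00599311e-03,
        1.52423034e-03, -2.99194379e-05]), 'tau': array([ 2.92999292e-03, -4.81725204e+01,  2.99244028e+01,  1.26761696e-02,
       -1.65072497e-04, -1.16530742e-05]), 'tcp_pos': array([ 0.15206955, -0.55406372,  0.23047267]), 'orientation': array([-8.27401556e-04,  9.91050381e-01,  1.33485796e-01,  4.90643369e-06]), 'wrist_force': array([-1.12829984,  0.45359324, -0.23909018]), 'ft_torque': array([ 0.03304392,  0.03527632, -0.00655904]), 'finger_gap': 0.08509461940700783}
```

View pics/scene1.png

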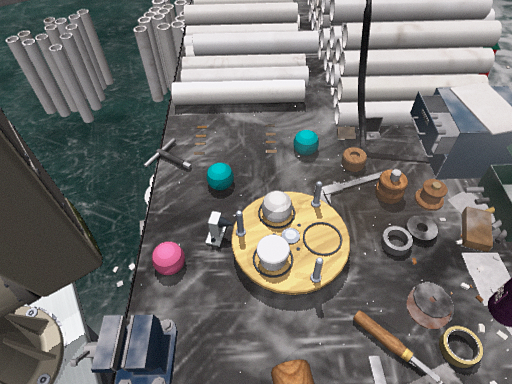

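View pics/side1.png

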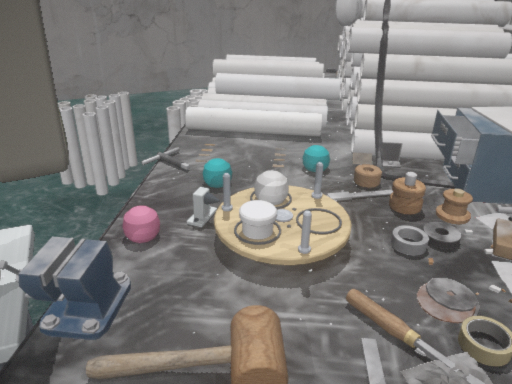

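The scene view shows the disc around (291,241), the plug (flat top) at (273,250), the cap (domed) at (277,207), pins at (240,222), (318,192) and (318,268), and the pointer block at (215,230). The side view agrees. Next I measure them.

```bash
python3 - <<'E'
from h import *
import pickle
for n,(box,pins,plug,cap,ptr,tops) in {'scene':((225,185,360,300),[(240,213),(318,183),(319,259)],(273,245),(277,200),(215,218),None),'side':((210,180,355,262),[(226,175),(320,164),(307,213)],(259,210),(271,175),(203,192),None)}.items():
    p,im,d=pickle.load(open(n+'.pkl','rb'))
    C=cloud(p,d)
    x0,y0,x1,y1=box
    hsv=cv2.cvtColor(im,cv2.COLOR_BGR2HSV)
    m=((hsv[...,0]>10)&(hsv[...,0]<32)&(hsv[...,1]>70)&(abs(C[...,2]-.044)<.008))
    k=np.zeros_like(m);k[y0-5:y1+5,x0-5:x1+5]=1;m&=k
    pts=C[m][:,:2].astype(np.float32)
    c,r=cv2.minEnclosingCircle(pts); print(n,'disc',c,r, C[m][:,2].mean())
    print('pin',[onz(p,*q,.119)[:2].round(3) for q in pins])
    for nm,q in (('plug',plug),('cap',cap)):
        print(nm,C[q[1],q[0]].round(3))
    # white-ish things above disc
    rr=np.hypot(C[...,0]-c[0],C[...,1]-c[1])
    for lo,hi in((.08,.086),(.088,.104),(.107,.125)):
        mm=((C[...,2]>lo)&(C[...,2]<hi)&(rr<.125)).astype(np.uint8)
        nn,l,s,ce=cv2.connectedComponentsWithStats(mm)
        for i in range(1,nn):
            if s[i,4]>8: 
                P=C[l==i]; print(lo,s[i,4],ce[i].round(),P.mean(0).round(4),(P.min(0)+P.max(0)).round(4)/2)
    mm=((C[...,2]>.02)&(C[...,2]<.08)&(rr>.128)&(rr<.2)).astype(np.uint8)
    nn,l,s,ce=cv2.connectedComponentsWithStats(mm)
    for i in range(1,nn):
        if s[i,4]>20: 
            P=C[l==i]; print('out',s[i,4],ce[i].round(),P.mean(0).round(4),P.min(0).round(3),P.max(0).round(3))
    cv2.imwrite(f'pics/{n}_crop.png',cv2.resize(im[155:305,185:365],None,fx=4,fy=4,interpolation=cv2.INTER_CUBIC))
E
```

```text
scene disc (0.597547709941864, -0.04710046947002411) 0.12843814492225647 0.04404178925088885
pin [array([0.51 , 0.011]), array([ 0.693, -0.001]), array([ 0.588, -0.154])]
plug [ 0.54  -0.07   0.088]
cap [0.599 0.014 0.103]
0.08 13 [317. 195.] [ 0.6918 -0.005   0.0828] [ 0.6932  -0.0034   0.08275]
0.08 76 [277. 211.] [0.5914 0.0011 0.0834] [0.60015 0.01075 0.08305]
0.08 10 [240. 224.] [0.5067 0.0104 0.0829] [0.5088  0.011   0.08315]
0.08 38 [273. 263.] [ 0.5212 -0.1025  0.0831] [ 0.52325 -0.0987   0.08305]
0.08 11 [316. 271.] [ 0.5846 -0.1576  0.0828] [ 0.5861  -0.15695  0.08245]
0.088 31 [318. 191.] [ 0.6921 -0.005   0.0955] [ 0.69415 -0.0033   0.09585]
0.088 456 [277. 201.] [0.6001 0.0154 0.096 ] [0.60235 0.01975 0.096  ]
0.088 25 [240. 221.] [0.5068 0.0093 0.0957] [0.50735 0.0099  0.09605]
0.088 682 [273. 248.] [ 0.5355 -0.0776  0.0901] [ 0.5358 -0.0766  0.0911]
0.088 29 [318. 268.] [ 0.5851 -0.1583  0.0961] [ 0.58665 -0.157    0.096  ]
0.107 40 [319. 185.] [ 0.6935 -0.0032  0.1151] [ 0.6946 -0.0023  0.1138]
0.107 43 [239. 214.] [0.508  0.0116 0.1155] [0.5082  0.01315 0.11435]
0.10
[... 1145 characters left out ...]
.0053  0.1138] [ 0.6928  -0.0038   0.11405]
0.107 52 [226. 177.] [0.507  0.0098 0.1144] [0.50765 0.0111  0.1136 ]
0.107 75 [307. 215.] [ 0.5866 -0.1587  0.1141] [ 0.58755 -0.15775  0.1137 ]
out 450 [203. 200.] [0.4727 0.055  0.0474] [0.454 0.04  0.02 ] [0.502 0.083 0.064]
out 89 [300. 189.] [0.6778 0.0357 0.044 ] [0.656 0.013 0.042] [0.701 0.055 0.046]
out 92 [242. 192.] [0.558  0.062  0.0441] [0.528 0.046 0.042] [0.586 0.074 0.046]
out 58 [332. 200.] [ 0.7155 -0.0279  0.0441] [ 0.707 -0.064  0.043] [0.722 0.001 0.046]
out 26 [219. 208.] [0.4959 0.0219 0.0435] [ 0.481 -0.     0.041] [0.509 0.04  0.046]
out 98 [354. 293.] [ 0.6236 -0.2565  0.0241] [ 0.616 -0.264  0.02 ] [ 0.636 -0.246  0.028]
```

View pics/scene_crop.png

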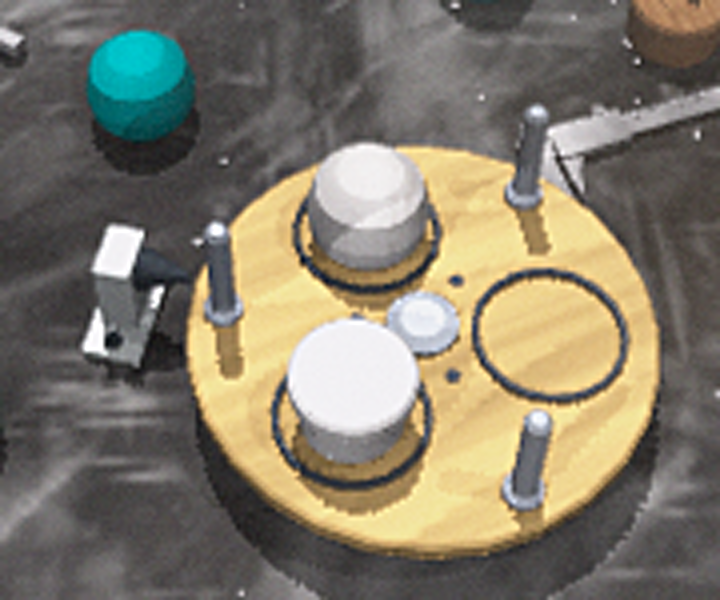

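The crop confirms the flat-topped plug is at lower left (~(353,365)), the cap is at the top, and the empty seat is at right. The pointer tip is near crop (192,277). The pins give axis (0.597,-0.050), pins at 25.4/145.4/265.4°, and the plug at 205.3°. Next is the pointer's direction.

```bash
cat > geo.py <<'E'
from h import *
import pickle
from scipy.optimize import least_squares
c=np.array([.5968,-.0498])
if __name__=='__main__':
  for n in('scene','side'):
    p,im,d=pickle.load(open(n+'.pkl','rb')); C=cloud(p,d)
    rr=np.hypot(*(C[...,:2]-c).transpose(2,0,1)); g=im.mean(-1)
    k=(rr<.21)&(rr>.125)&(np.arctan2(C[...,1]-c[1],C[...,0]-c[0])%6.28>2.1)&(np.arctan2(C[...,1]-c[1],C[...,0]-c[0])%6.28<2.8)
    top=k&(C[...,2]>.057)&(C[...,2]<.068)
    cone=k&(C[...,2]>.025)&(C[...,2]<.06)&(g<95)&(rr<.16)
    for nm,m in(('top',top),('cone',cone)):
        P=C[m]; e=P[:,:2]-c
        print(n,nm,len(P),P.mean(0).round(4),'ang',np.degrees(np.arctan2(*e.mean(0)[::-1])).round(1),'r',np.hypot(*e.T).min().round(3),np.hypot(*e.T).max().round(3))
        for q in P[np.argsort(np.hypot(*e.T))[:4]]: print('  ',q.round(3),np.degrees(np.arctan2(*(q[:2]-c)[::-1])).round(1),np.array(proj(p,q)).round())
  # two-view tip estimate and height-plane
E
python3 geo.py
python3 - <<'E'
from h import *
import pickle
a=[]
for n in('scene','side'):
    p,im,d=pickle.load(open(n+'.pkl','rb'))
    cr=im[180:240,190:245] if n=='scene' else im[160:235,180:245]
    a.append(cv2.resize(cr,(400,int(400*cr.shape[0]/cr.shape[1])),interpolation=cv2.INTER_CUBIC)[:430])
h=min(x.shape[0] for x in a); cv2.imwrite('pics/ptr.png',np.hstack([x[:h] for x in a]))
E
```

```text
scene top 161 [0.4736 0.0637 0.0613] ang 137.4 r 0.146 0.182
   [0.49  0.05  0.058] 137.1 [225. 221.]
   [0.487 0.048 0.058] 138.3 [224. 222.]
   [0.489 0.053 0.059] 136.5 [224. 220.]
   [0.486 0.052 0.057] 137.4 [223. 221.]
scene cone 100 [0.4867 0.0498 0.0529] ang 137.9 r 0.132 0.16
   [0.502 0.041 0.048] 136.1 [232. 224.]
   [0.498 0.039 0.05 ] 138.1 [231. 225.]
   [0.503 0.044 0.047] 134.9 [232. 223.]
   [0.499 0.04  0.051] 137.3 [231. 224.]
side top 138 [0.4728 0.0614 0.0608] ang 138.1 r 0.147 0.181
   [0.488 0.05  0.058] 137.4 [211. 195.]
   [0.489 0.052 0.059] 136.5 [211. 194.]
   [0.486 0.05  0.058] 138.0 [210. 195.]
   [0.487 0.052 0.059] 137.3 [210. 194.]
side cone 82 [0.4842 0.0465 0.049 ] ang 139.5 r 0.131 0.16
   [0.502 0.04  0.049] 136.6 [219. 200.]
   [0.502 0.041 0.047] 136.4 [219. 201.]
   [0.499 0.04  0.048] 137.5 [218. 201.]
   [0.5   0.04  0.049] 137.1 [218. 200.]
```

View pics/ptr.png

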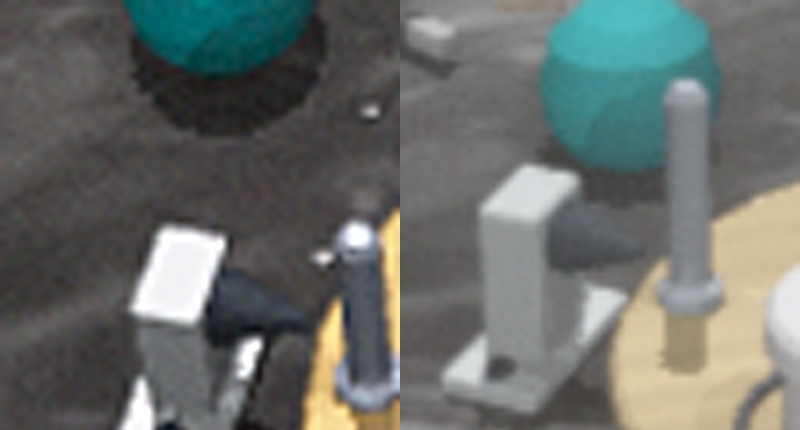

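The pointer bearing is about 137.3° (tip at scene (233,225), side (220,200.6)). So I turn the disc about 68° clockwise using the pin at 265.4°, straddled loosely by the fingers. I approach above it first.

```bash
python3 -m creep '[[0.526,-0.268,0,0,0,-70],[0.526,-0.268,0,0,0,-70],[0.526,-0.268,0,0,0,-70],[0.526,-0.268,0,0,0,-70],[0.526,-0.268,0,0,0,-70],[0.526,-0.268,0,0,0,-70],[0.526,-0.268,0,0,0,-70],[0.526,-0.268,0,0,0,-70]]' 0.034
cat > st.py <<'E'
from geo import *
import sys
# args: target x y z yaw_x(deg): prints rows' shift/turn from measured pose
s=env.get_state(); r=rot(s['orientation']); m=r.as_matrix()
yaw=np.degrees(np.arctan2(m[1,0],m[0,0]))
print('t',s['clock'],'tcp',s['tcp_pos'].round(4),'yaw',yaw.round(1),'tilt z',m[:,2].round(3),'F',s['wrist_force'].round(1),'gap',round(s['finger_gap'],4))
a=[float(v) for v in sys.argv[1:]]
if a: print('shift',m.T.dot(np.array(a[:3])-s['tcp_pos']).round(4),'turn z',-(a[3]-yaw))
E
python3 st.py .588 -.157 .231 85.4
```

```text
clock: 0.9
tcp_pos: [0.4488, -0.2834, 0.2311]
orientation: [-0.0, 0.741, 0.672, -0.0]
wrist_force: [1.5, -1.1, 0.2]
finger_gap: 0.034
t 0.9 tcp [ 0.4488 -0.2834  0.2311] yaw 84.4 tilt z [-0.  0. -1.] F [ 1.5 -1.1  0.2] gap 0.034
shift [0.1392 0.1263 0.    ] turn z -0.9558544140641487
```

```bash
python3 -m creep '[[0.139,0.126,0,0,0,-1],[0.139,0.126,0,0,0,-1],[0.139,0.126,0,0,0,-1],[0.139,0.126,0,0,0,-1],[0.139,0.126,0,0,0,-1],[0.139,0.126,0.06,0,0,-1],[0.139,0.126,0.06,0,0,-1],[0.139,0.126,0.06,0,0,-1]]'
python3 st.py .588 -.157 .085 85.4
python3 - <<'E'
from h import *
p,im,d=cam('wrist'); C=cloud(p,d); cv2.imwrite('pics/w1.png',im)
m=((C[...,2]>.105)&(C[...,2]<.124)&(d>0)).astype(np.uint8)
n,l,s,ce=cv2.connectedComponentsWithStats(m)
for i in range(1,n):
    if s[i,4]>30: P=C[l==i]; print(s[i],((P.min(0)+P.max(0))/2).round(4),P.mean(0).round(4))
print(p['position'])
E
```

```text
clock: 1.7
tcp_pos: [0.5849, -0.1595, 0.1688]
orientation: [-0.003, 0.737, 0.676, -0.001]
wrist_force: [-0.6, -0.1, 0.1]
finger_gap: 0.0343
t 1.7 tcp [ 0.5849 -0.1595  0.1688] yaw 85.1 tilt z [-0.006  0.002 -1.   ] F [-0.6 -0.1  0.1] gap 0.0343
shift [0.0026 0.0034 0.0838] turn z -0.34829397868485046
[247 197  18  21 300] [ 0.5886 -0.1543  0.1132] [ 0.5887 -0.1526  0.1168]
[ 0.59281957 -0.08115808  0.31257862]
```

View pics/w1.png

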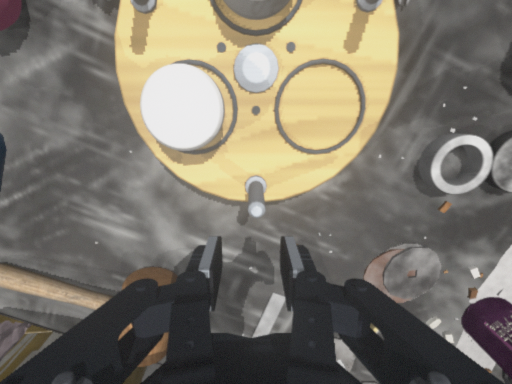

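The wrist view shows the pin (top at (257,208)) centred between the finger tips (210 and 290), with the plug at (183,107) well clear. Going down around the pin.

```bash
python3 -m creep '[[0.001,0.001,0.02,0,0,0],[0.001,0.001,0.045,0,0,0],[0.001,0.001,0.07,0,0,0],[0.001,0.001,0.085,0,0,0],[0.001,0.001,0.085,0,0,0],[0.001,0.001,0.085,0,0,0],[0.001,0.001,0.085,0,0,0],[0.001,0.001,0.085,0,0,0]]'
python3 st.py .588 -.157 .085 85.4
python3 - <<'E'
# arc offsets relative to the start pose at 265.4 deg, tool axes: x radial inward (85.4), y = (cos(-4.6)..) 
import numpy as np
from math import *
c=np.array([.5968,-.0498]); r=.108
P=lambda a:c+r*np.array([cos(radians(a)),sin(radians(a))])
x=np.array([cos(radians(85.4)),sin(radians(85.4))]); y=np.array([x[1],-x[0]])
for k in range(1,19):
    d=P(265.4-4*k)-P(265.4); print(-4*k,(x@d).round(4),(y@d).round(4),end=' | ')
E
```

```text
clock: 2.55
tcp_pos: [0.5896, -0.1595, 0.0881]
orientation: [0.001, 0.737, 0.676, 0.001]
wrist_force: [-0.3, 0.3, -0.2]
finger_gap: 0.0339
t 2.55 tcp [ 0.5896 -0.1595  0.0881] yaw 85.1 tilt z [ 0.003 -0.001 -1.   ] F [-0.3  0.3 -0.2] gap 0.0339
shift [ 0.0024 -0.0018  0.0031] turn z -0.314466859156596
-4 0.0003 -0.0075 | -8 0.0011 -0.015 | -12 0.0024 -0.0225 | -16 0.0042 -0.0298 | -20 0.0065 -0.0369 | -24 0.0093 -0.0439 | -28 0.0126 -0.0507 | -32 0.0164 -0.0572 | -36 0.0206 -0.0635 | -40 0.0253 -0.0694 | -44 0.0303 -0.075 | -48 0.0357 -0.0803 | -52 0.0415 -0.0851 | -56 0.0476 -0.0895 | -60 0.054 -0.0935 | -64 0.0607 -0.0971 | -68 0.0675 -0.1001 | -72 0.0746 -0.1027 |
```

```bash
python3 -m creep '[[0.0001,-0.0037,0,0,0,2],[0.0003,-0.0075,0,0,0,4],[0.0006,-0.0112,0,0,0,6],[0.0011,-0.015,0,0,0,8],[0.0017,-0.0188,0,0,0,10],[0.0024,-0.0225,0,0,0,12],[0.0033,-0.0262,0,0,0,14],[0.0042,-0.0298,0,0,0,16]]'
python3 st.py
```

```text
clock: 3.35
tcp_pos: [0.5599, -0.1526, 0.0874]
orientation: [0.001, 0.824, 0.567, 0.001]
wrist_force: [0.1, -1.2, -0.5]
finger_gap: 0.034
t 3.35 tcp [ 0.5599 -0.1526  0.0874] yaw 69.0 tilt z [ 0.002 -0.001 -1.   ] F [ 0.1 -1.2 -0.5] gap 0.034
```

```bash
python3 -m creep '[[0.0002,-0.0056,0,0,0,3],[0.0008,-0.0131,0,0,0,7],[0.0021,-0.0206,0,0,0,11],[0.0037,-0.028,0,0,0,15],[0.0059,-0.0352,0,0,0,19],[0.0086,-0.0422,0,0,0,23],[0.0118,-0.049,0,0,0,27],[0.0145,-0.054,0,0,0,30]]'
python3 -m creep '[[0.0001,-0.0037,0,0,0,2],[0.0003,-0.0075,0,0,0,4],[0.0006,-0.0112,0,0,0,6],[0.0011,-0.015,0,0,0,8],[0.0017,-0.0188,0,0,0,10],[0.0024,-0.0225,0,0,0,12],[0.0033,-0.0262,0,0,0,14],[0.0042,-0.0298,0,0,0,16]]'
cat > look.py <<'E'
from geo import *
import sys
def meas(n):
    p,im,d=cam(n); C=cloud(p,d); cv2.imwrite(f'pics/{n}_{sys.argv[1]}.png',im)
    e=C[...,:2]-c; rr=np.hypot(e[...,0],e[...,1])
    hsv=cv2.cvtColor(im,cv2.COLOR_BGR2HSV)
    mm=((C[...,2]>.0865)&(C[...,2]<.0935)&(rr<.125)&(hsv[...,1]<60)&(im.mean(-1)>150)).astype(np.uint8)
    k,l,s,ce=cv2.connectedComponentsWithStats(mm)
    for i in range(1,k):
        if s[i,4]>120:
            P=C[l==i]; (x,y),r=cv2.minEnclosingCircle(P[:,:2].astype(np.float32)); v=np.array([x,y])-c
            print(n,'white',s[i,4],ce[i].round(),(round(x,4),round(y,4)),'r',round(r,4),'rad',np.hypot(*v).round(4),'ang',np.degrees(np.arctan2(v[1],v[0])).round(1)%360,'z',P[:,2].mean().round(4))
    mm=((C[...,2]>.106)&(C[...,2]<.123)&(rr<.122)&(rr>.095)).astype(np.uint8)
    k,l,s,ce=cv2.connectedComponentsWithStats(mm)
    for i in range(1,k):
        if s[i,4]>15:
            P=C[l==i]; v=(P[:,:2].max(0)+P[:,:2].min(0))/2-c
            print(n,'pin',s[i,4],ce[i].round(),'rad',np.hypot(*v).round(4),'ang',np.degrees(np.arctan2(v[1],v[0])).round(1)%360)
for n in('scene','side'): meas(n)
E
python3 st.py; python3 look.py 2
```

```text
clock: 4.15
tcp_pos: [0.5143, -0.1197, 0.0874]
orientation: [0.001, 0.943, 0.333, 0.001]
wrist_force: [-0.5, -2.0, 1.1]
finger_gap: 0.0342
clock: 4.95
tcp_pos: [0.4989, -0.094, 0.0873]
orientation: [0.001, 0.98, 0.199, 0.001]
wrist_force: [-0.8, -1.0, 0.8]
finger_gap: 0.0342
t 4.95 tcp [ 0.4989 -0.094   0.0873] yaw 23.0 tilt z [ 0.002 -0.001 -1.   ] F [-0.8 -1.   0.8] gap 0.0342
scene white 154 [305. 206.] (0.6563, -0.0131) r 0.0302 rad 0.0699 ang 31.7 z 0.0905
scene pin 48 [346. 218.] rad 0.107 ang 331.2
scene pin 53 [252. 252.] rad 0.1088 ang 193.6
scene pin 47 [268. 265.] rad 0.1129 ang 212.9
side white 178 [304. 186.] (0.6559, -0.0162) r 0.0306 rad 0.0679 ang 29.6 z 0.0901
side pin 18 [263. 160.] rad 0.1052 ang 88.8
side pin 66 [345. 190.] rad 0.1074 ang 329.7
side pin 115 [232. 201.] rad 0.1096 ang 193.2
side pin 127 [249. 212.] rad 0.1106 ang 214.2
```

View pics/side_2.png

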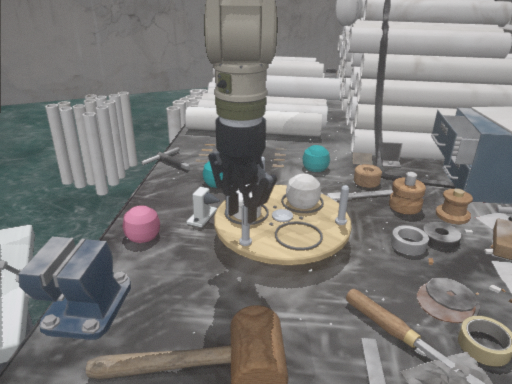

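```bash
python3 - <<'E'
import cv2,numpy as np
a=cv2.imread('pics/side_2.png')[150:260,195:345];b=cv2.imread('pics/scene_2.png')[180:290,210:360]
r=lambda x:cv2.resize(x,(400,293),interpolation=cv2.INTER_CUBIC)
cv2.imwrite('pics/c2.png',np.hstack([r(a),r(b)]))
E
```

```text
(no output)
```

View pics/c2.png

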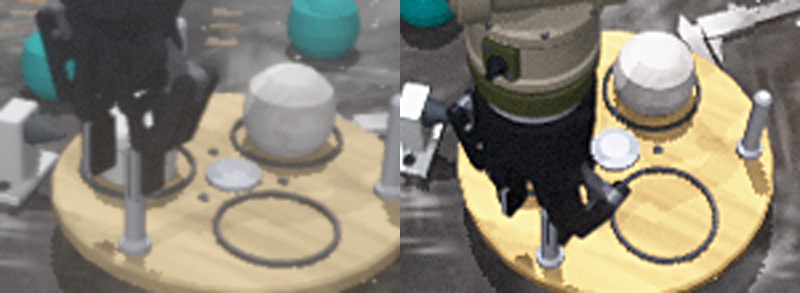

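The crop shows the pin held between the fingers, with the plug behind and clear of both fingers. The cap is upright and the pointer is free. The disc has turned about 55°, so about 13° remains. I push 12° more, then recheck.

```bash
python3 -m creep '[[0.0001,-0.0037,0,0,0,2],[0.0003,-0.0075,0,0,0,4],[0.0006,-0.0112,0,0,0,6],[0.0011,-0.015,0,0,0,8],[0.0017,-0.0188,0,0,0,10],[0.0022,-0.021,0,0,0,11],[0.0024,-0.0225,0,0,0,12],[0.0024,-0.0225,0,0,0,12]]'
python3 st.py; python3 look.py 3
```

```text
clock: 5.85
tcp_pos: [0.492, -0.0719, 0.0865]
orientation: [0.0, 0.995, 0.097, 0.0]
wrist_force: [-0.3, 0.4, 1.0]
finger_gap: 0.0341
t 5.85 tcp [ 0.492  -0.0719  0.0865] yaw 11.1 tilt z [ 0.001 -0.    -1.   ] F [-0.3  0.4  1. ] gap 0.0341
scene white 158 [311. 209.] (0.6617, -0.0267) r 0.0305 rad 0.0689 ang 19.6 z 0.0906
scene pin 28 [275. 180.] rad 0.1088 ang 77.6
scene pin 50 [346. 228.] rad 0.1062 ang 319.3
scene pin 36 [244. 245.] rad 0.1131 ang 182.3
scene pin 24 [257. 261.] rad 0.1181 ang 203.8
side white 175 [309. 188.] (0.6612, -0.0287) r 0.03 rad 0.0678 ang 18.1 z 0.0902
side pin 47 [272. 159.] rad 0.1074 ang 78.2
side pin 102 [226. 195.] rad 0.1112 ang 182.9
side pin 69 [344. 196.] rad 0.107 ang 318.4
side pin 122 [238. 207.] rad 0.1133 ang 204.8
```

```bash
python3 -m creep '[[0,0.006,0,0,0,0],[0,0.011,0,0,0,0],[0,0.011,0,0,0,0],[0,0.011,-0.03,0,0,0],[0,0.011,-0.075,0,0,0],[0,0.011,-0.12,0,0,0],[0,0.011,-0.12,0,0,0],[0,0.011,-0.12,0,0,0]]'
python3 st.py
python3 - <<'E'
from h import *
import pickle
p,im,d=cam('wrist'); pickle.dump((p,im,d),open('w2.pkl','wb')); cv2.imwrite('pics/w2.png',im); print(p['position'])
E
python3 look.py 4
```

```text
clock: 6.75
tcp_pos: [0.4947, -0.0832, 0.2075]
orientation: [0.001, 0.995, 0.097, 0.001]
wrist_force: [0.3, -0.9, -0.7]
finger_gap: 0.034
t 6.75 tcp [ 0.4947 -0.0832  0.2075] yaw 11.1 tilt z [ 0.003 -0.001 -1.   ] F [ 0.3 -0.9 -0.7] gap 0.034
[ 0.57184088 -0.06760937  0.3513407 ]
scene white 168 [311. 209.] (0.6614, -0.0269) r 0.0305 rad 0.0686 ang 19.5 z 0.0903
scene white 127 [251. 224.] (0.5316, -0.0055) r 0.0209 rad 0.0788 ang 145.8 z 0.0897
scene pin 49 [346. 227.] rad 0.1057 ang 319.3
scene pin 53 [256. 253.] rad 0.1071 ang 198.0
side white 176 [309. 188.] (0.6611, -0.0288) r 0.03 rad 0.0677 ang 18.1 z 0.0901
side white 484 [248. 190.] (0.5458, -0.004) r 0.0328 rad 0.0685 ang 138.1 z 0.0898
side pin 47 [272. 159.] rad 0.1084 ang 78.2
side pin 71 [343. 196.] rad 0.1073 ang 318.3
side pin 71 [236. 203.] rad 0.1079 ang 198.7
```

View pics/w2.png

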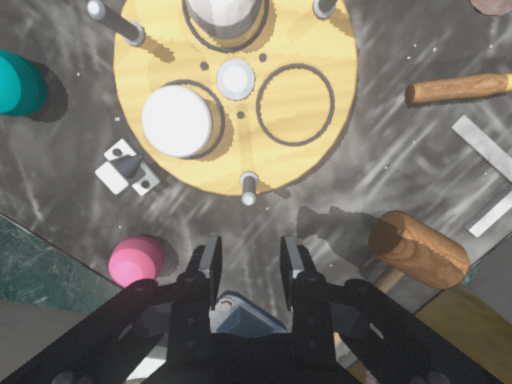

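The wrist view shows the plug at (177,121), the hub at (235,78), and the pointer block at (113,177) with its cone toward (142,158). The plug is nearly in line. Next I measure it in this one view.

```bash
python3 - <<'E'
from h import *
import pickle
from scipy.optimize import least_squares
p,im,d=pickle.load(open('w2.pkl','rb')); C=cloud(p,d); g=im.mean(-1); hsv=cv2.cvtColor(im,cv2.COLOR_BGR2HSV)
def comp(m,box):
    k=np.zeros(m.shape,np.uint8); x0,y0,x1,y1=box; k[y0:y1,x0:x1]=m[y0:y1,x0:x1]
    n,l,s,ce=cv2.connectedComponentsWithStats(k); return l==1+np.argmax(s[1:,4])
def circ(m,z):
    cs=max(cv2.findContours(m.astype(np.uint8),0,cv2.CHAIN_APPROX_NONE)[0],key=cv2.contourArea)[:,0]
    return np.array([onz(p,u,v,z)[:2] for u,v in cs])
# plug top
P=circ(comp((C[...,2]>.084)&(C[...,2]<.096)&(hsv[...,1]<50)&(g>150),(120,70,230,175)),.09)
(a,b),r=cv2.minEnclosingCircle(P.astype(np.float32)); plug=np.array([a,b]); print('plug',plug,r)
# disc rim: left-bottom arc
m=comp((hsv[...,0]>8)&(hsv[...,0]<32)&(hsv[...,1]>70)&(abs(C[...,2]-.044)<.01),(105,0,370,215))
Q=circ(m,.044); 
f=lambda c:np.hypot(Q[:,0]-c[0],Q[:,1]-c[1])-.128
for it in range(6):
    c=least_squares(f,[.597,-.05],loss='soft_l1',f_scale=.001).x
    Q=Q[abs(f(c))<(.008,.006,.004,.003,.003,.003)[it]]
print('axis rim',c,len(Q))
top=comp((C[...,2]>.056)&(C[...,2]<.068)&(g>130),(85,130,165,205)); B=C[top]; blk=circ(top,.062)
(cx,cy),wh,an=cv2.minAreaRect((blk*1000).astype(np.float32)); print('block',cx/1000,cy/1000,wh,an)
k=(C[...,2]>.03)&(C[...,2]<.062)&(g<90); cone=comp(k,(105,145,155,185)); K=C[cone]
for ax in (c,np.array([.5968,-.0498])):
    A=lambda v:np.degrees(np.arctan2(*(v-ax)[::-1]))
    e=np.hypot(*(K[:,:2]-ax).T); i=np.argsort(e)[:10]
    print('plug',A(plug).round(1),np.hypot(*(plug-ax)).round(4),'block',A(np.array([cx,cy])/1000).round(1),'tip',A(K[i,:2].mean(0)).round(1),e[i[0]].round(3),K[i].mean(0).round(4),'cone mean',A(K[:,:2].mean(0)).round(1))
    for n in [onz(p,142,158,.048)]: print('eye tip',A(n[:2]).round(1))
cv2.imwrite('pics/w2c.png',cv2.resize(im[95:205,85:245],None,fx=5,fy=5,interpolation=cv2.INTER_CUBIC))
E
```

```text
plug [ 0.54692376 -0.00268664] 0.03271663561463356
axis rim [ 0.59083041 -0.04839904] 197
block 0.4726921691894531 0.06674098205566406 (34.03630828857422, 23.363296508789062) 46.5400390625
plug 133.8 0.0634 block 135.7 tip 138.0 0.136 [0.4871 0.0448 0.0518] cone mean 138.9
eye tip 136.3
plug 136.6 0.0686 block 136.8 tip 139.2 0.142 [0.4871 0.0448 0.0518] cone mean 139.9
eye tip 137.6
```

View pics/w2c.png

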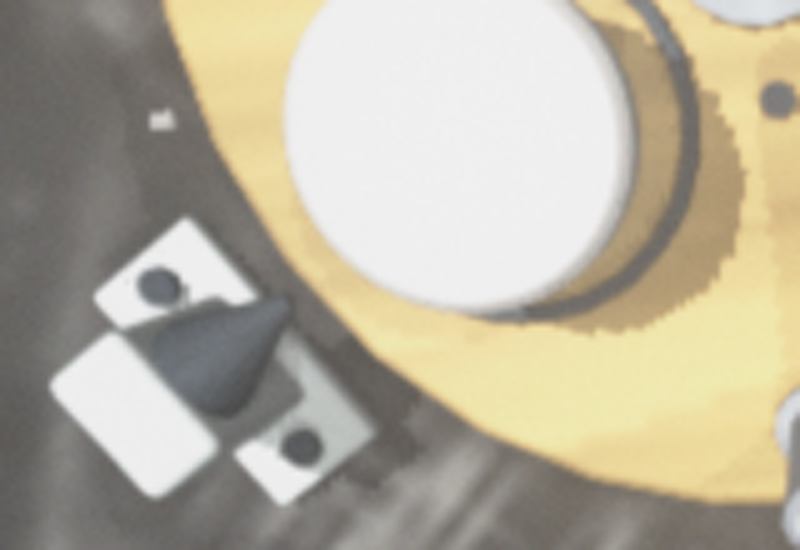

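```bash
python3 - <<'E'
from h import *
import pickle
ax=np.array([.5968,-.0498]); A=lambda v:np.degrees(np.arctan2(*(np.array(v)[:2]-ax)[::-1])).round(1)
px={'scene':('scene.pkl',(232.9,224.7)),'side':('side.pkl',(219.8,200.6)),'w':('w2.pkl',(143.4,155.6))}
rs={}
for n,(f,q) in px.items(): p=pickle.load(open(f,'rb'))[0]; rs[n]=ray(p,*q)
def tri(ns):
    M=0;b=0
    for n in ns:
        o,d=rs[n]; d=d/np.linalg.norm(d); Q=np.eye(3)-np.outer(d,d); M=M+Q; b=b+Q@o
    return np.linalg.solve(M,b)
for ns in (['scene','side'],['scene','w'],['side','w'],['scene','side','w']):
    X=tri(ns); print(ns,X.round(4),A(X),np.hypot(*(X[:2]-ax)).round(4))
pw=pickle.load(open('w2.pkl','rb'))[0]
t=onz(pw,143.4,155.6,.044)[:2]; b=onz(pw,123,171,.044)[:2]; print('cone axis dir',np.degrees(np.arctan2(*(b-t)[::-1])))
# pins in wrist view (top centers) at z .119; plug & side-view
for q in((249,199),(97,9),(323,9)): X=onz(pw,*q,.116); print('pin',X[:2].round(4),A(X),np.hypot(*(X[:2]-ax)).round(4))
# plug in scene/side/w2 at top plane from contour, full white top
import glob
for n in('side','scene'):
    p=env.camera_params(n); im=cv2.imread(f'pics/{n}_4.png')
    print(n,'plug-target px',np.array(proj(p,[.5468,-.0035,.09])).round(1))
E
```

```text
['scene', 'side'] [0.5025 0.0382 0.0488] 137.0 0.1289
['scene', 'w'] [0.5015 0.0377 0.0514] 137.5 0.1294
['side', 'w'] [0.5015 0.0388 0.0493] 137.1 0.1302
['scene', 'side', 'w'] [0.5018 0.0383 0.0495] 137.2 0.1296
cone axis dir 135.79433878614864
pin [ 0.4947 -0.0815] -162.8 0.1069
pin [0.6193 0.0578] 78.2 0.1099
pin [ 0.6516 -0.1073] -46.4 0.0794
side plug-target px [248.7 188.2]
scene plug-target px [259.5 219.2]
```

Three-view triangulation puts the pointer tip at 137.1°, radius 130 mm. The plug is at 136.6–138.3°, which is 1.5 mm or less off the index point. The gripper is clear and nothing moved between looks, so I hand it in.

```bash
python3 -c "
from workcell import env
s=env.get_state();print(s['clock'],abs(s['qvel']).max(),s['wrist_force']);print(env.hand_in())"
```

```text
6.9 0.005326854305063224 [-1.43760376 -0.04501016  0.01587524]
the job is handed in; nothing more can be done
None
```

I turned the turntable about 67° clockwise until the stone plug stood in front of the pointer, then handed the job in at 6.9 s. To turn it, I set the fingers loosely around one steel pin and pushed. Then I backed off the pin and lifted clear. I saw no contact with the stones, and wrist force stayed around 2 N in every reading.

**Alignment:** the pointer tip triangulates to 137.1° at 130 mm from the axis, as specified. The plug centre measured 136.6° in the wrist view and 138.1° in the side view, and the pins imply 138.3°. These disagree by up to about 1.7°, which is the calibration noise. The plug is therefore an estimated 1 mm, and at most about 1.5 mm, from the index point.

**Checks that disagreed:**
- **Scene camera:** its plug reading (145.8°) was off because the gripper partly blocked the view, so I ignored it.
- **Rim fit:** a fit to the disc rim in the wrist view put the axis about 6 mm away from the pin-based axis. I rejected it because it gave the plug the wrong radius (63 mm instead of 68 mm).

**Final state:** the plug and cap both looked upright in their seats. Pin and cap readings were the same before and after the fingers were withdrawn, so the disc is at rest. The gripper was clear and touching nothing.

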